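Clip a duct sensor into its rubber-mounted bracket

TASK

Take the sensor whose carrier plate still has both ears and slide the ears down into the spring-clip slots of the bracket until the plate lies flat on the bracket's floor at both ends, then let go. The bracket floats on soft rubber mounts and gives way as the clips resist, so keep pressing until the plate is fully home, but gently: never squash the mounts by as much as 18 mm (about 23 N). Leave the worn sensor with the missing ear where it lies.

Things in the scene. Friction and masses are not known exactly. Their poses are not given: they have to be found in the camera images.
- sensor_mid (a point): Good sensor: grey housing 36 (x) x 30 (y) x 40 high, centred on a flat steel plate 50 (x) x 70 (y) x 5 thick, an ear (12 long, 14 wide, 5 thick) on both its +y and -y ends. Lies housing up, 0.14-0.28 kg. Point: its centre, 22.5 mm above the plate's underside. Grip the housing across x, fingertips a few mm above the plate, to clear the bracket. Half a turn fits too.
- worn_mid (a point): Worn sensor: just the same, but the ear on its +y end is missing. On both sensors two thin brass nipples (12 mm long) stick out of the housing's +y face near its top. Point and axes as for the good one. Leave it within 20 mm of where it lies. The two sensors may have swapped places.
- stand: Grey steel base of the bracket, 130 (x) x 170 (y) x 35 mm, bolted to the bench; origin under its centre. On it four rubber mounts carry the saddle: a floor sheet 116 x 156 mm with two slotted cheeks, one towards +y, one towards -y.
- seat (a point): Centre of the upper face of the saddle's floor, 68 mm above the bench unloaded; z up, y from cheek to cheek. The plate's underside must lie on it: then the sensor's point is 22.5 mm above this one. The point sinks with the saddle. Between the cheeks there are 73 mm in y (plate 70), and leaning guide lips on top reach 29 mm above the floor.
- slot_a (a point): Middle of the mouth of the slot in the +y cheek, 28 mm above the floor, 43.5 mm along y from the seat point. The slot is a 20 mm gap (in x) between two posts 14 mm thick, closed behind (50 mm from the middle) by a low sheet, lined on both sides with steel spring clips that leave 10 mm (ear: 14) and funnel out to about 18 mm at the mouth. Clips yield 4.5 mm.
- slot_b (a point): The same for the -y cheek. The ears meet the clips when the plate's underside is about 20 mm above the floor; resistance is greatest (about 8 to 14 N in all) just before 12 mm, then about 5 to 10 N of rubbing until the plate touches the floor.
- mount (a joint): How far the saddle is pressed down on its rubber mounts, m: 0 unloaded, hard stop 0.020; 1.2 N per mm after the first 1 to 2 N. A downward push of 17 N (about 13 mm) is more than the clips ever need, so the plate is then home; 18 mm (about 23 N) is too much. It springs back when the push ends and the clips hold the plate.
Things that resemble listed ones, but are neither listed nor needed, are in the scene too. Of the things that look like the stand, the middle-sized one is meant.

How it is judged:
On the way, in this order (a step that is already met when the one before it is completed fails the run):
1. the good sensor is lifted clear of the bench (height (world z) of sensor_mid above 0.07 m), for 0.1 s.
2. the plate is seated flat on the bracket's floor (z of sensor_mid in the frame of seat between 0.019 and 0.0243 m and horizontal distance between sensor_mid and seat below 0.005 m and angle between the z axis of sensor_mid and the z axis of seat, either way round below 0.04 rad and angle between the y axis of sensor_mid and the y axis of seat, either way round below 0.08 rad), for 0.2 s.
At the end, for the whole second after the job is handed in: Good sensor's plate on the bracket floor: its point 19 to 24.3 mm above the seat point (22.5 is home), within 5 mm of the middle, flat to 0.04 rad, in line to 0.08 rad; saddle sprung back to within 4 mm of unloaded; worn sensor within 20 mm of where it lay (all of step 2 and value of joint mount below 0.004 m and distance of worn_mid from where it was at the start of the episode below 0.02 m); the robot touches nothing.
It fails at once if the rubber mounts are squashed by 18 mm or more (about 23 N) (value of joint mount above 0.018 m).
It fails at once if the worn sensor is moved by more than 20 mm (distance of worn_mid from where it was at the start of the episode above 0.02 m).
It also fails if it takes over 67 s, if anything falls off the work surface, if the arm or the gripper's body presses on something with over 40 N, if the wrist force passes 120 N, or if a joint passes its speed limit or range.

ROBOT

A 6-joint arm with a two-finger parallel gripper is mounted at the origin on the work surface. World frame = base frame: x ahead of the robot, y to its left, z up, the work surface at z = 0. Lengths are in m, angles in rad, forces in N, time in s.
With the tool pointing down it reaches from about 0.35 to 0.925 m from the base axis. Payload 6.4 kg.
Tool frame: the origin (TCP) lies midway between the tips of the shut fingers; the grasp point (between the pads) lies 19 mm behind it; y points along the fingers, x is the direction in which the jaws open and shut, and the axes are right-handed (so a half turn about y gives the same grasp; the last joint's range is limited). The gripper opens to 85 mm and grips with 20 to 120 N. Pads are 22 mm wide; open, the fingers measure 114 mm over their backs; the gripper's body (76 mm by 85 mm) begins 54 mm behind the grasp point. The pads swing forward as they close: fully open they stand 13 mm farther back than shut.
Start: joints at [-1.354, 0.245, 1.558, -0, 1.339, -0.174], TCP at [0.248, -0.601, 0.231] pointing down, gripper open.
Joint ranges: [-3.13, 3.13], [-1.02, 2.26], [0.13, 2.54], [-0.95, 4.09], [0.21, 2.88], [-2.74, 2.74]. Speed limits (rad/s): [2.57, 2.57, 3.14, 3.14, 3.14, 3.14].

INTERFACE

Orientations are given as a rotation vector (axis times angle).
In Python, from bench import bot, cams gives the robot as it stands.
- The arm moves only by the tool play_rows, never from a script. Its argument "motion" is one flat list of numbers, 7 for each row, row after row: the shift along the tool's x, y, z in mm, then the turn, a rotation vector about the tool's x, y, z in degrees, then the finger opening in mm, from 0 to 85.4. In form: [dx, dy, dz, wx, wy, wz, hand, dx, dy, dz, wx, wy, wz, hand, ...]. A call has 1 to 10 rows; each row is the pose to reach, as a shift and turn from the pose commanded when the call began, along the tool's axes at that moment; what a row does not reach only later rows make up. A row lasts 1/12 s, in which the tool goes at most 41.7 mm and 7.16 degrees, less where a joint would pass 70% of its speed; a pose out of reach is approached as far as the arm can. A call with a gripper value outside its range is refused whole. The fingers move at their own pace and stop on an object; "squeeze" is the grip in N (left out, the last holds). Time passes only in rows, so rows that repeat a pose let the fingers close. It gives the time, the measured TCP pose, the force and the opening at its end, in the units of the state.
- bot.sense(): the state, without advancing time (a new reading comes with each control period).
- cams.get_image(name): name is "scene" or "top"; returns a dict with "image" (420x560x3 uint8, red, green, blue), "z_map" (420x560 float32, m along the optical axis (not along the pixel's ray), 0 where there is no reading), "mtx" (3x3 intrinsics, pixels), "R" (3x3) and "t" (3): a world point X has camera coordinates R X + t. Camera axes: x right, y down, z forward; pixel columns grow to the right and rows downward; lengths in m; the calibration is good to about 2 mm. A picture is of the moment at which its call begins.
- bot.finish_job(): hands the job in, once; it reports no verdict.
The state is a dict: "t": time; "q": joint angles; "dq": joint speeds; "tau": joint torques, N m; "eef_pos": TCP position; "tool_rot": TCP orientation; "ft_force": force on the tool from outside, world axes, zero at the start; "ft_torque": the same for the moment, N m; "opening": finger opening in m.
Only numpy, scipy, OpenCV 4.12 (cv2) and the standard library are available. Lean on these libraries where they do the work, as an engineer would, in place of code of your own. Each camera call takes 0.05 s, during which the arm holds its last target. There are 200 camera calls.

## Working session

There is one attempt and no reset: what is moved stays moved. The work goes in short steps, Python scripts to look and compute and a tool call to move; the robot and the scene stay as the last step left them, time stands still between calls to the robot, and variables do not carry over. Pictures are saved under pics/ and viewed, about 8 in all and at most 12, crops included, and the job is handed in when it is done.

Besides the shell and the picture viewer there is one more tool, called after "Call:" as a command line: name --argument value ..., lists and objects as JSON in quotes. play_rows: Moves the arm, as the interface text tells. Its arguments: {"type":"object","properties":{"motion":{"type":"array","items":{"type":"number"}},"squeeze":{"type":"number"}},"required":["motion"]}

```bash
mkdir -p pics; ls; python3 - <<'E'
from bench import bot,cams
import cv2,numpy as np
for n in("scene","top"):
    d=cams.get_image(n); np.savez(f"pics/{n}0.npz",**d)
    cv2.imwrite(f"pics/{n}0.png",cv2.cvtColor(d["image"],cv2.COLOR_RGB2BGR))
    print(n,d["mtx"].tolist(),(-d["R"].T@d["t"]).round(3),d["R"].round(3).tolist())
s=bot.sense();print(s)
E
python3 -c "
import cv2,numpy as np
a=cv2.imread('pics/scene0.png');b=cv2.imread('pics/top0.png')
"
```

```text
pics
scene [[400.18616694741075, 0.0, 278.87716557877377], [0.0, 400.18616694741075, 204.0045261618881], [0.0, 0.0, 1.0]] [1.077 0.266 0.514] [[-0.421, 0.907, -0.0], [0.474, 0.219, -0.853], [-0.774, -0.359, -0.522]]
top [[537.5074826288665, 0.0, 286.61559441594176], [0.0, 537.5074826288665, 213.09793773488832], [0.0, 0.0, 1.0]] [ 0.345 -0.013  1.212] [[0.013, -1.0, -0.006], [-0.997, -0.012, -0.08], [0.08, 0.008, -0.997]]
{'t': 0.1, 'q': array([-1.35408927e+00,  2.45761494e-01,  1.55891472e+00,  1.65896144e-05,
        1.33867079e+00, -1.74107769e-01]), 'dq': array([ 0.00178734, -0.00087058, -0.00358814, -0.00216212,  0.00123437,
       -0.00030863]), 'tau': array([ 7.83494961e-04, -4.30677259e+01, -3.27126396e+01, -5.88097123e-05,
        2.84433729e-03, -2.97534669e-06]), 'eef_pos': array([ 0.24750709, -0.60048862,  0.23026731]), 'tool_rot': array([-1.36785983,  0.9175537 , -0.91548546]), 'ft_force': array([ 0.13170418, -0.29614187, -0.15726078]), 'ft_torque': array([ 0.03809327, -0.03623157, -0.00720847]), 'opening': 0.08523150362938979}
```

View pics/top0.png

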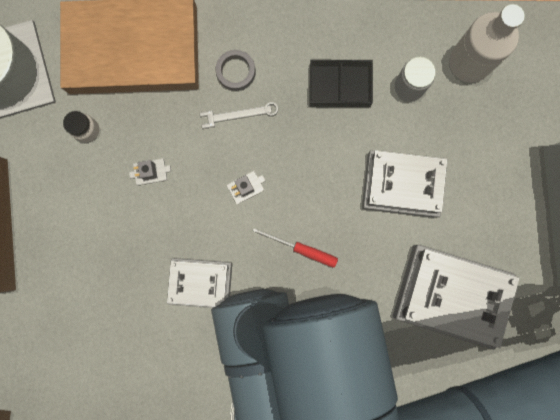

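View pics/scene0.png

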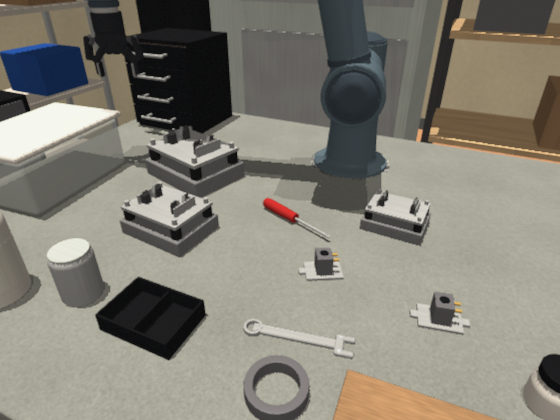

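Stand look-alikes, in top-view pixels: small (199,283), middle (406,183) and large (458,297). I take the middle one. The sensor candidates are (149,171) and (245,187). Next is a close crop plus measurements.

```bash
cat > h.py <<'E'
import numpy as np,cv2
def cloud(d):
    h,w=d["z_map"].shape;u,v=np.meshgrid(np.arange(w),np.arange(h));z=d["z_map"];K=d["mtx"]
    P=np.stack([(u-K[0,2])*z/K[0,0],(v-K[1,2])*z/K[1,1],z],-1)
    return (P-d["t"])@d["R"]   # world
E
python3 - <<'E'
from h import *
t=dict(np.load("pics/top0.npz"));s=dict(np.load("pics/scene0.npz"))
def crop(d,x,y,w,h,S):return cv2.resize(d["image"][y:y+h,x:x+w,::-1],S,interpolation=cv2.INTER_CUBIC)
a=crop(t,125,150,150,60,(800,320));b=crop(s,295,240,75,52,(400,278));c=crop(s,400,280,75,52,(400,278))
cv2.imwrite("pics/c1.png",np.vstack([a,np.hstack([b,c])]))
P=cloud(t)
for n,(x0,x1,y0,y1) in dict(s1=(120,175,150,195),s2=(220,270,165,210),st=(355,455,140,225),small=(155,240,250,315)).items():
    Q=P[y0:y1,x0:x1].reshape(-1,3);Q=Q[np.isfinite(Q).all(1)]
    zs=[(0.003,.009),(0.03,.06)] if n[0]=='s' and n[1] in'12' else [(0.028,.042),(.06,.075),(.08,.11)]
    print(n,'zpct',np.percentile(Q[:,2],[1,25,50,75,90,99]).round(4))
    for lo,hi in zs:
        R=Q[(Q[:,2]>lo)&(Q[:,2]<hi)]
        if len(R)<8:continue
        r=cv2.minAreaRect((R[:,:2]*1000).astype(np.float32))
        print(lo,hi,len(R),'med z',np.median(R[:,2]).round(4),'mean',R[:,:2].mean(0).round(4),'rect',np.round(r[0],1),np.round(r[1],1),round(r[2],1))
E
```

```text
s1 zpct [-0.0051 -0.001   0.0011  0.0047  0.0372  0.0474]
0.003 0.009 492 med z 0.0049 mean [0.5308 0.3065] rect [531.6 315.4] [101.1 124.1] 0.9
0.03 0.06 273 med z 0.0442 mean [0.5307 0.3091] rect [531. 314.] [36.6 41.4] 9.9
s2 zpct [-0.005  -0.0008  0.0015  0.0048  0.0413  0.0489]
0.003 0.009 476 med z 0.0048 mean [0.4998 0.0864] rect [500.   92.5] [100.4 111.4] 0.7
0.03 0.06 262 med z 0.0448 mean [0.4966 0.0929] rect [495.7  96.4] [36.1 41.5] 27.6
st zpct [-0.0041  0.0011  0.0361  0.0688  0.0716  0.095 ]
0.028 0.042 619 med z 0.0354 mean [ 0.4788 -0.2257] rect [ 507.5 -262.4] [169.7 129.1] 83.8
0.06 0.075 3470 med z 0.0686 mean [ 0.5075 -0.2616] rect [ 508.5 -262.8] [157.4 116.7] 83.9
0.08 0.11 391 med z 0.0886 mean [ 0.5084 -0.2633] rect [ 509.1 -262.7] [144.2 101.3] 84.3
small zpct [-0.0043  0.0007  0.0492  0.0545  0.0694  0.3379]
0.028 0.042 130 med z 0.0293 mean [0.3039 0.163 ] rect [284.2 185.5] [130.2 100.8] 87.7
0.06 0.075 236 med z 0.068 mean [0.2844 0.1888] rect [283.4 187.3] [115.  81.] 86.2
```

View pics/c1.png

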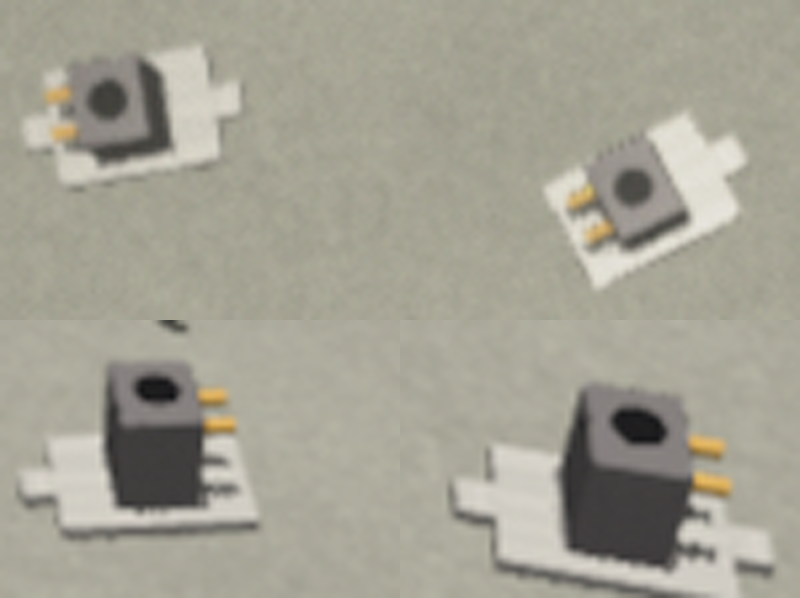

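The right-hand sensor in the top view (245,187) has no ear on its nipple side, so it is the worn one. The left one (149,171) has both ears, so it is the good one. The stand at (406,183) measures 130 x 170, as it should.

```bash
cat >> h.py <<'E'
from scipy.spatial.transform import Rotation as Ro
def onplane(d,px,z):
    K=d["mtx"];r=np.c_[(px-K[[0,1],[2,2]])/K[0,0],np.ones(len(px))]@d["R"];c=-d["R"].T@d["t"]
    return c+r*((z-c[2])/r[:,2])[:,None]
def tool(s):
    return Ro.from_rotvec(s["tool_rot"]).as_matrix(),s["eef_pos"]
def delta(s,xyz,yaw):
    """mm shift in tool axes and turn about tool y (deg) so that tool is down and tool x lies at yaw (mod 180)"""
    R,p=tool(s);a=np.radians(yaw)
    X=np.array([np.cos(a),np.sin(a),0]);X=X if X@R[:,0]>0 else -X
    G=np.c_[X,[0,0,-1],np.cross(X,[0,0,-1])]
    return (R.T@(np.array(xyz)-p)*1000).round(1),np.degrees(Ro.from_matrix(R.T@G).as_rotvec()).round(2)
E
python3 - <<'E'
from h import *
from bench import bot
t=dict(np.load("pics/top0.npz"));P=cloud(t)
x0,y0,x1,y1=122,150,178,195
im=t["image"][y0:y1,x0:x1].astype(int)
m=(im.min(2)>168); v,u=np.nonzero(m); print(m.sum(), np.percentile(im.min(2),[10,50,75,90,95]))
n,l,st,_=cv2.connectedComponentsWithStats(m.astype(np.uint8));
k=1+st[1:,4].argmax();v,u=np.nonzero(l==k)
W=onplane(t,np.c_[u+x0,v+y0].astype(float),.005)
r=cv2.minAreaRect((W[:,:2]*1000).astype(np.float32));print('plate',r,st[k])
Q=P[y0:y1,x0:x1].reshape(-1,3);Q=Q[Q[:,2]>.040]
r=cv2.minAreaRect((Q[:,:2]*1000).astype(np.float32));print('housing top',r)
R,p=tool(bot.sense());print(R.round(3).tolist(),p)
E
```

```text
320 [128. 146. 149. 183. 192.]
plate ((531.71435546875, 308.61962890625), (49.1490478515625, 92.8391342163086), 14.879876136779785) [  7   8  41  26 310]
housing top ((444.4170837402344, 158.36485290527344), (396.2891845703125, 42.19794845581055), 59.90409469604492)
[[0.381, -0.0, 0.925], [-0.925, 0.002, 0.381], [-0.002, -1.0, 0.0]] [ 0.24750709 -0.60048862  0.23026731]
```

```bash
cat >> h.py <<'E'
from scipy.optimize import minimize
from matplotlib.path import Path as _P
E
sed -i '/matplotlib/d' h.py; cat >> h.py <<'E'
EAR=np.array([[-25,-35],[-7,-35],[-7,-47],[7,-47],[7,-35],[25,-35],[25,35],[7,35],[7,47],[-7,47],[-7,35],[-25,35]])*1e-3
def proj(d,X):
    c=X@d["R"].T+d["t"];p=c@d["mtx"].T;return p[:,:2]/p[:,2:]
def fit(d,bright,ignore,z,x0,poly=EAR):
    """pose (x,y,yaw deg) of flat plate polygon at height z: match to bright mask outside ignore"""
    def cost(q):
        a=np.radians(q[2]);c,s=np.cos(a),np.sin(a)
        w=np.c_[poly@np.array([[c,s],[-s,c]])+np.array(q[:2])/1e3,np.full(len(poly),z)]
        m=np.zeros(bright.shape,np.float32);S=8
        big=np.zeros((bright.shape[0]*S,bright.shape[1]*S),np.uint8)
        cv2.fillPoly(big,[np.round((proj(d,w)-d.get("off",0)+.5)*S-.5).astype(np.int32)],255)
        m=cv2.resize(big,bright.shape[::-1],interpolation=cv2.INTER_AREA)/255.
        return (np.abs(m-bright)*~ignore).sum()
    best=min((minimize(cost,[x0[0],x0[1],y],method="Nelder-Mead",options=dict(initial_simplex=[[x0[0],x0[1],y],[x0[0]+4,x0[1],y],[x0[0],x0[1]+4,y],[x0[0],x0[1],y+4]])) for y in (x0[2]-4,x0[2],x0[2]+4)),key=lambda r:r.fun)
    return best.x.round(2),best.fun
E
python3 - <<'E'
from h import *
from bench import bot
t=dict(np.load("pics/top0.npz"));P=cloud(t)
x0,y0,x1,y1=115,145,185,200
im=t["image"][y0:y1,x0:x1].astype(float)
br=np.clip((im.min(2)-145)/40,0,1)
Z=P[y0:y1,x0:x1,2]; ign=cv2.dilate(((Z>.012)|(im.min(2)<125)|(im[...,0]-im[...,2]>40)).astype(np.uint8),np.ones((3,3)))>0
t["off"]=np.array([x0,y0])
r,f=fit(t,br,ign,.005,[531.7,308.6,12]);print(r,f,ign.sum())
Q=P[y0:y1,x0:x1].reshape(-1,3);C=im.reshape(-1,3);k=(Q[:,2]>.038)&(C[:,0]-C[:,2]<30)&(Q[:,2]<.05)
print(cv2.minAreaRect((Q[k,:2]*1000).astype(np.float32)))
d=delta(bot.sense(),[r[0]/1e3,r[1]/1e3,.15],r[2]);print(d)
E
```

```text
[533.61 309.49  10.39] 157.27843137254902 582
((531.9683837890625, 308.2737121582031), (36.57474899291992, 29.726272583007812), 9.885263442993164)
(array([-732.2,   81.7,  611.2]), array([-8.0e-02, -7.8e+01, -7.0e-02]))
```

Call:
play_rows --motion '[-732,80,611,0,-78,0,85,-732,80,611,0,-78,0,85,-732,80,611,0,-78,0,85,-732,80,611,0,-78,0,85,-732,80,611,0,-78,0,85,-732,80,611,0,-78,0,85,-732,80,611,0,-78,0,85,-732,80,611,0,-78,0,85,-732,80,611,0,-78,0,85,-732,80,611,0,-78,0,85]'

```text
t: 0.93
eef_pos: [0.3721, -0.2029, 0.196]
tool_rot: [-1.57, -0.059, 0.059]
ft_force: [1.1, 0.1, 0.1]
opening: 0.0849
```

```bash
python3 - <<'E'
from h import *
from bench import bot
s=bot.sense();print(s["t"],s["eef_pos"],s["opening"],delta(s,[.5321,.3085,.12],10.2))
E
```

```text
0.9333 [ 0.3720852  -0.20285127  0.19600811] 0.08494709698923499 (array([198.1,  76.1, 497.8]), array([-0.01, -5.88,  0.  ]))
```

Call:
play_rows --motion '[198,76,498,0,-6,0,75,198,76,498,0,-6,0,75,198,76,498,0,-6,0,75,198,76,498,0,-6,0,75,198,76,498,0,-6,0,75,198,76,498,0,-6,0,75,198,76,498,0,-6,0,75,198,76,498,0,-6,0,75,198,76,498,0,-6,0,75,198,76,498,0,-6,0,75]'

```text
t: 1.77
eef_pos: [0.4973, 0.1904, 0.1373]
tool_rot: [-1.567, -0.137, 0.138]
ft_force: [-0.6, -0.4, -0.4]
opening: 0.0751
```

```bash
python3 - <<'E'
from h import *
from bench import bot
s=bot.sense();print(s["t"],s["eef_pos"],s["opening"],delta(s,[.5321,.3085,.12],10.2))
E
```

```text
1.7667 [0.49725099 0.19043551 0.13727985] 0.07514885089760265 (array([ 54.9,  17.2, 110.2]), array([ 0.01, -0.15, -0.03]))
```

Call:
play_rows --motion '[54,17,106,0,0,0,75,54,17,106,0,0,0,75,54,17,106,0,0,0,75,54,17,106,0,0,0,75,54,17,106,0,0,0,75]'

```text
t: 2.18
eef_pos: [0.5315, 0.3032, 0.1197]
tool_rot: [-1.567, -0.138, 0.141]
ft_force: [-0.3, -0.4, 0.2]
opening: 0.0751
```

```bash
python3 - <<'E'
from h import *
from bench import bot,cams
s=bot.sense();print(s["t"],s["eef_pos"],s["opening"],delta(s,[.5321,.3085,.010],10.2))
d=cams.get_image("scene");cv2.imwrite("pics/a1.png",cv2.resize(d["image"][180:360,330:530,::-1],(800,600)[:2] and (660,594)))
E
```

```text
2.1833 [0.53150868 0.30316071 0.11965127] 0.07511699494065678 (array([  1.8, 109.6,   5.2]), array([ 0.03, -0.03, -0.12]))
```

View pics/a1.png

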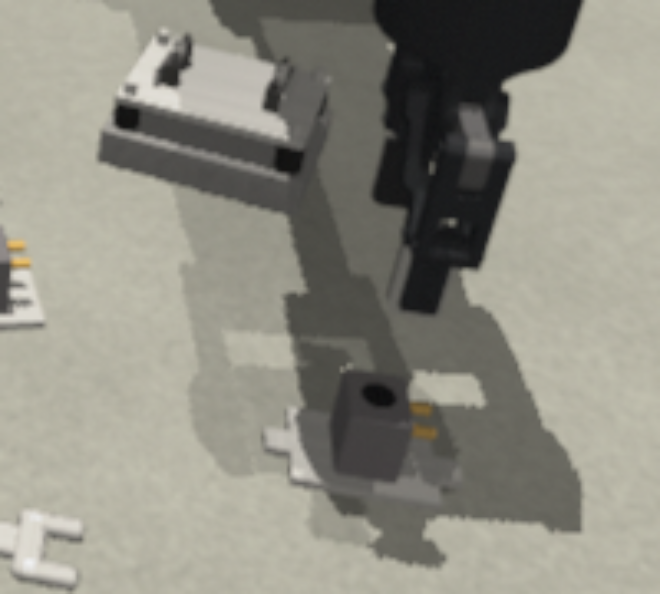

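The gripper is above the good sensor with the jaws across x. I'll descend and grip.

Call:
play_rows --motion '[2,30,5,0,0,0,75,2,60,5,0,0,0,75,2,85,5,0,0,0,75,2,100,5,0,0,0,75,2,109,5,0,0,0,75,2,109,5,0,0,0,75,2,109,5,0,0,0,60,2,109,5,0,0,0,45,2,109,5,0,0,0,25,2,109,5,0,0,0,25]' --squeeze 40

```text
t: 3.07
eef_pos: [0.5348, 0.3077, 0.014]
tool_rot: [-1.566, -0.14, 0.134]
ft_force: [0.1, -0.8, 5.3]
opening: 0.0359
```

Call:
play_rows --motion '[0,0,0,0,0,0,25,0,0,0,0,0,0,25,0,0,0,0,0,0,25,0,0,0,0,0,0,25]' --squeeze 60

```text
t: 3.4
eef_pos: [0.5349, 0.3077, 0.0141]
tool_rot: [-1.566, -0.14, 0.135]
ft_force: [0.3, -1.4, 7.6]
opening: 0.0349
```

```bash
python3 - <<'E'
from h import *
from bench import bot,cams
s=bot.sense();print(s["t"],s["eef_pos"],s["opening"],s["ft_force"],delta(s,[.5321,.3085,.010],10.2))
E
```

```text
3.4 [0.53488196 0.30771406 0.01408643] 0.03488681219286266 [ 0.31792616 -1.42432804  7.61686146] (array([-2.6,  4.1,  1.3]), array([-0.02, -0.18,  0.2 ]))
```

Call:
play_rows --motion '[0,-10,0,0,0,0,25,0,-25,0,0,0,0,25,0,-50,0,0,0,0,25,0,-80,0,0,0,0,25,0,-110,0,0,0,0,25,0,-140,0,0,0,0,25,0,-150,0,0,0,0,25,0,-150,0,0,0,0,25,0,-150,0,0,0,0,25,0,-150,0,0,0,0,25]'

```text
t: 4.23
eef_pos: [0.5317, 0.3066, 0.1593]
tool_rot: [-1.568, -0.134, 0.141]
ft_force: [-0.4, 0.1, -2.6]
opening: 0.0354
```

```bash
python3 - <<'E'
from h import *
from bench import bot,cams
s=bot.sense();print(s["t"],s["eef_pos"],s["opening"],s["ft_force"],s["ft_torque"])
# target above seat; keep TCP-x tool direction along stand x (yaw -6.1)
print(delta(s,[.5088,-.2627,.19],-6.1))
for n in("scene","top"):
    d=cams.get_image(n);np.savez(f"pics/{n}1.npz",**d)
    X=proj(d,s["eef_pos"][None])[0].astype(int);print(n,X)
    x,y=X[0]-60,X[1]-60;x=max(x,0);y=max(y,0)
    cv2.imwrite(f"pics/b_{n}.png",cv2.resize(d["image"][y:y+120,x:x+120,::-1],(396,396)))
cv2.imwrite("pics/b.png",np.hstack([cv2.imread(f"pics/b_{n}.png") for n in("scene","top")]))
E
```

```text
4.2333 [0.53167549 0.30661968 0.15931919] 0.03542482793717609 [-0.4214731   0.12004211 -2.60071302] [ 0.01341131 -0.02891443  0.02368483]
(array([-121.6,  -29.7, -556.7]), array([ 0.08, 16.11, -0.25]))
scene [458 240]
top [130 159]
```

View pics/b.png

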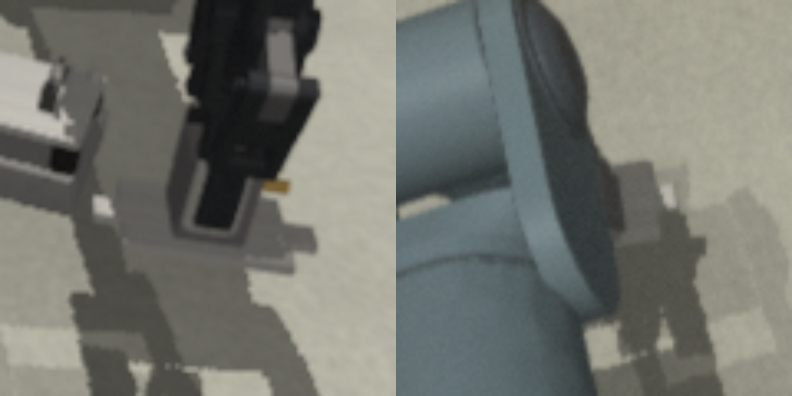

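The sensor is lifted and hangs level, with about 2.6 N of weight. Next, carry it above the seat.

Call:
play_rows --motion '[-8,-6,-36,0,1,0,25,-17,-12,-78,0,2,0,25,-26,-18,-119,0,4,0,25,-35,-24,-160,0,5,0,25,-44,-30,-201,0,6,0,25,-53,-30,-242,0,7,0,25,-62,-30,-283,0,8,0,25,-71,-30,-324,0,10,0,25,-80,-30,-365,0,11,0,25,-89,-30,-406,0,12,0,25]'

```text
t: 5.17
eef_pos: [0.5152, -0.1043, 0.1904]
tool_rot: [-1.57, 0.03, -0.026]
ft_force: [0.8, -0.1, -3.0]
opening: 0.0352
```

```bash
python3 - <<'E'
from h import *
from bench import bot
s=bot.sense();print(s["t"],s["eef_pos"],s["opening"],delta(s,[.5088,-.2627,.19],-6.1))
E
```

```text
5.1667 [ 0.51519495 -0.10432219  0.19044679] 0.03519237682020953 (array([  -0.7,    0.3, -158.5]), array([-0.05,  4.05, -0.13]))
```

Call:
play_rows --motion '[0,0,-37,0,1,0,25,-1,0,-74,0,2,0,25,-1,0,-110,0,3,0,25,-1,0,-140,0,4,0,25,-1,0,-153,0,4,0,25,-1,0,-153,0,4,0,25,-1,0,-153,0,4,0,25,-1,0,-153,0,4,0,25]'

```text
t: 5.83
eef_pos: [0.5099, -0.2541, 0.1909]
tool_rot: [-1.568, 0.082, -0.08]
ft_force: [-0.5, -0.0, -2.6]
opening: 0.0351
```

```bash
python3 - <<'E'
from h import *
from bench import bot,cams
s=bot.sense();print(s["t"],s["eef_pos"],s["opening"],s["ft_force"],delta(s,[.5088,-.2627,.19],-6.1))
d=cams.get_image("scene");np.savez("pics/scene2.npz",**d)
cv2.imwrite("pics/d.png",cv2.resize(d["image"][100:260,80:270,::-1],(700,590),interpolation=cv2.INTER_CUBIC))
E
```

```text
5.8333 [ 0.50985366 -0.25414194  0.19093669] 0.035057552945534136 [-0.48325929 -0.04070122 -2.59726991] (array([-0.2,  0.9, -8.6]), array([-0.09,  0.17, -0.09]))
```

View pics/d.png

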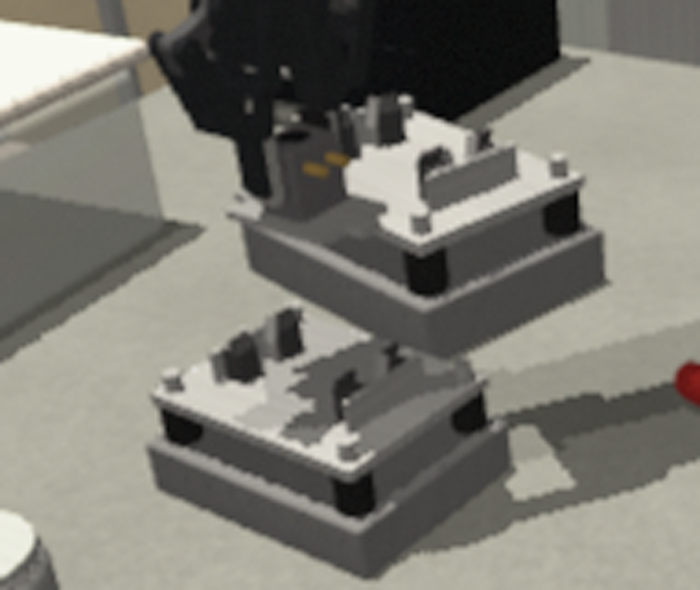

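```bash
python3 - <<'E'
from h import *
from bench import bot
s=bot.sense();R,p=tool(s);yaw=np.degrees(np.arctan2(-R[1,0],-R[0,0])) if R[0,0]<0 else np.degrees(np.arctan2(R[1,0],R[0,0]));print('yaw',yaw)
d=dict(np.load("pics/scene2.npz"));P=cloud(d)
def loc(P,c,yaw):
    a=np.radians(yaw);X=(P-c)*1000;return np.stack([X[...,0]*np.cos(a)+X[...,1]*np.sin(a),-X[...,0]*np.sin(a)+X[...,1]*np.cos(a),X[...,2]],-1)
L=loc(P,p,yaw);im=d["image"].astype(int)
m=(abs(L[...,0])<32)&(abs(L[...,1])<55)&(L[...,2]>-25)&(L[...,2]<40)
Q=L[m];C=im[m]
for z in range(-24,40,6):
    k=(Q[:,2]>=z)&(Q[:,2]<z+6)
    if k.sum()>3: print(z,k.sum(),'x',np.percentile(Q[k,0],[2,50,98]).round(1),'y',np.percentile(Q[k,1],[2,25,50,75,98]).round(1))
k=(Q[:,2]>-5)&(Q[:,2]<28)&(abs(Q[:,0])<14)&(Q[:,1]>5)&(Q[:,1]<22)&(C[:,0]-C[:,2]<20)
print('+y face',k.sum(),np.median(Q[k,1]),np.polyfit(Q[k,0],Q[k,1],1))
k=(abs(Q[:,2]+11)<5)&(Q[:,0]>14);print('plate pts',k.sum())
# stand from scene0
d=dict(np.load("pics/scene0.npz"));P=cloud(d);c=np.array([.5088,-.2627,.068])
for yw in(-5.5,-6.,-6.5):
    L=loc(P,c,yw);q=L.reshape(-1,3)
    k=(abs(q[:,2])<3)&(abs(q[:,0])<75)&(abs(q[:,1])<95);h=(q[:,2]>12)&(q[:,2]<33)&(abs(q[:,0])<60)&(abs(q[:,1])<70)
    print(yw,np.percentile(q[k],[1,99],axis=0)[:,:2].round(1).tolist(),np.percentile(q[h],[1,99],axis=0)[:,:2].round(1).tolist())
k=(abs(q[:,2])<3)&(abs(q[:,0])<75)&(abs(q[:,1])<95)
print('scene',cv2.minAreaRect((P.reshape(-1,3)[k][:,:2]*1000).astype(np.float32)))
d=dict(np.load("pics/top0.npz"));L=loc(cloud(d),c,-6.2);q=L.reshape(-1,3)
for lo,hi in((12,17),(17,22),(22,26),(26,33)):
    h=(q[:,2]>lo)&(q[:,2]<hi)&(abs(q[:,0])<45)&(abs(q[:,1])<70)
    for g in(q[h&(q[:,1]>0)],q[h&(q[:,1]<0)]): print('top',lo,len(g),np.percentile(g,[2,50,98],axis=0)[:,:2].round(1).tolist())
E
```

```text
yaw -5.89991183623684
-18 207 x [-22.3  15.   27.7] y [-39.5  -4.2  23.1  36.1  49.4]
-12 161 x [-20.8  11.4  27.2] y [-30.9   7.8  17.5  27.9  46.6]
-6 57 x [-14.4  10.1  27.1] y [-3.6 13.1 16.5 17.4 18.3]
0 66 x [-12.7  16.1  29.5] y [-3.2  9.9 16.6 17.3 19.2]
6 65 x [-29.   17.4  31.6] y [-2.3  7.4 13.6 17.  18.4]
12 68 x [-26.1  17.6  31.7] y [-1.4  9.1 16.6 19.3 29.7]
18 94 x [-27.9   9.9  31.3] y [-2.9 11.  17.2 18.7 29.3]
24 148 x [-28.1   1.6  29.7] y [-9.8  3.1  9.1 14.4 18.2]
30 59 x [-26.  -15.2  31.5] y [-10.6   1.3   6.6   9.1  10.9]
36 28 x [-24.8 -16.4  31. ] y [-7.4  1.7  6.8 10.3 11.6]
+y face 132 17.142908718763096 [8.30868853e-03 1.66674439e+01]
plate pts 167
-5.5 [[-50.3, -71.1], [62.6, 79.0]] [[-22.0, -51.0], [35.0, 55.2]]
-6.0 [[-50.4, -70.7], [62.9, 79.0]] [[-22.5, -51.0], [34.7, 55.3]]
-6.5 [[-50.6, -70.3], [62.8, 79.1]] [[-22.9, -51.0], [35.2, 55.4]]
scene ((514.8609008789062, -261.1044921875), (156.7378387451172, 115.1518783569336), 83.84312438964844)
top 12 34 [[-44.3, 40.5], [-5.9, 52.8], [43.8, 69.1]]
top 12 38 [[-28.8, -67.5], [5.6, -48.4], [44.8, -36.1]]
top 17 80 [[-25.3, 36.9], [-1.6, 48.7], [27.0, 53.2]]
top 17 69 [[-27.8, -53.9], [0.9, -50.9], [23.8, -36.7]]
top 22 27 [[-24.3, 36.9], [8.1, 45.3], [23.4, 53.2]]
top 22 38 [[-27.4, -52.8], [-12.1, -41.8], [22.4, -36.4]]
top 26 39 [[-24.0, 38.6], [-8.7, 41.8], [22.3, 48.3]]
top 26 39 [[-24.4, -49.0], [-9.1, -42.2], [23.8, -38.2]]
```

```bash
cat >> h.py <<'E'
def loc(P,c,yaw):
    a=np.radians(yaw);X=(P-c)*1000;return np.stack([X[...,0]*np.cos(a)+X[...,1]*np.sin(a),-X[...,0]*np.sin(a)+X[...,1]*np.cos(a),X[...,2]],-1)
E
python3 - <<'E'
from h import *
def faces(f,c,yaw,zo):
    d=dict(np.load(f));L=loc(cloud(d),np.array(c),yaw);C=d["image"].astype(int)
    z=L[...,2]-zo; ok=(z>8)&(z<40)&(C[...,0]-C[...,2]<20)
    k=ok&(abs(L[...,0])<13)&(L[...,1]>5)&(L[...,1]<25);q=L[k]
    print(f,'+y face',k.sum(),np.percentile(q[:,1],[25,50,75]).round(1))
    k=ok&(abs(L[...,1])<13)&(L[...,0]>5)&(L[...,0]<28);q=L[k]
    print('  +x face',k.sum(),np.percentile(q[:,0],[25,50,75]).round(1))
    k=(abs(z-45)<6)&(abs(L[...,1])<25)&(abs(L[...,0])<28);q=L[k]
    print('  top',k.sum(),np.median(q[:,2]-zo))
    k=(abs(z-4)<5)&(abs(L[...,0])<5)&(abs(L[...,1])>30)&(abs(L[...,1])<60)&(C.min(2)>90)
    q=L[k];print('  ears y',np.percentile(q[:,1],[1,5,95,99]).round(1), k.sum())
faces("pics/scene0.npz",[.532,.3083,0],10.,0)
faces("pics/scene0.npz",[.4975,.0965-.004,0],27,0)
faces("pics/scene2.npz",[.50985,-.25414,.19094],-5.9,-14.1)
# saddle edge +y / +x faces of stand base (vertical steel faces z 5..30): expected 85 / 65
for f in("pics/scene0.npz",):
    d=dict(np.load(f));L=loc(cloud(d),np.array([.5085,-.2626,0]),-6.2);z=L[...,2]
    k=(z>8)&(z<28)&(abs(L[...,0])<50)&(abs(L[...,1]-85)<12);print('base +y',np.percentile(L[k][:,1],[25,50,75]).round(1),np.polyfit(L[k][:,0],L[k][:,1],1))
    k=(z>8)&(z<28)&(abs(L[...,1])<70)&(abs(L[...,0]-65)<12);print('base +x',np.percentile(L[k][:,0],[25,50,75]).round(1),np.polyfit(L[k][:,1],L[k][:,0],1))
    k=(abs(L[...,0])<40)&(abs(L[...,1])<30);print('floor z',np.median(L[k][:,2]))
E
```

```text
pics/scene0.npz +y face 1 [19.3 19.3 19.3]
  +x face 254 [21.9 22.4 23.1]
  top 320 42.90425690163879
  ears y [-50.2 -45.2  46.9  54.6] 80
pics/scene0.npz +y face 1 [14.9 14.9 14.9]
  +x face 179 [22.4 23.1 23.8]
  top 211 42.64078729405461
  ears y [-53.4 -49.6  36.4  48.7] 30
pics/scene2.npz +y face 108 [16.8 17.3 17.9]
  +x face 92 [20.2 24.3 26.4]
  top 187 42.825361392634626
  ears y [49.8 49.8 49.8 49.8] 1
base +y [85.3 85.9 86.4] [2.62415355e-03 8.58411719e+01]
base +x [69.4 69.9 70.4] [2.12615099e-04 6.99126700e+01]
floor z 65.29676136490573
```

```bash
python3 - <<'E'
from h import *
for f,c,yaw,zo in(("pics/scene0.npz",[.532,.3083,0],10.,0),("pics/scene2.npz",[.50985,-.25414,.19094],-5.9,-14.1)):
    d=dict(np.load(f));L=loc(cloud(d),np.array(c),yaw);C=d["image"].astype(int);z=L[...,2]-zo
    k=(C[...,0]-C[...,2]>40)&(abs(L[...,0])<30)&(abs(L[...,1]-20)<20)&(z>20)&(z<50)
    print('nip',k.sum(),L[k].mean(0).round(1),L[k].std(0).round(1), (z[k]).mean().round(1))
    k=(z>5)&(z<42)&(L[...,1]>13)&(L[...,1]<17)&(abs(L[...,0]-22)<6);print('strip',k.sum(),np.median(L[k],0).round(1) if k.any() else '')
    k=(abs(z-2)<5)&(abs(L[...,0]-28)<9)&(abs(L[...,1])<30);print('plate +x edge',k.sum(),np.percentile(L[k][:,0],[50,90,95,98]).round(1))
    k=(abs(z-43)<4)&(abs(L[...,1])<25)&(abs(L[...,0])<28)&(C[...,0]-C[...,2]<30);r=cv2.minAreaRect(L[k][:,:2].astype(np.float32));print('top rect',r)
E
```

```text
nip 37 [ 6.4 23.  34.3] [8.1 2.8 1.1] 34.3
strip 26 [22.2 14.2 23.6]
plate +x edge 386 [28.8 34.5 35.4 36.3]
top rect ((5.818585395812988, 0.5012168884277344), (36.6390266418457, 29.477949142456055), 1.4193681478500366)
nip 30 [ 2.1 24.4 18.7] [9.4 5.1 2.3] 32.8
strip 36 [19.3 15.1  8.3]
plate +x edge 105 [25.4 27.4 27.6 28.3]
top rect ((-0.5196495056152344, 7.307634353637695), (48.85792922973633, 32.06024932861328), 32.5754280090332)
```

```bash
cat >> h.py <<'E'
SEAT=np.array([.5084,-.2626]);YAW=-6.2
def tgt(lx,ly,z):
    a=np.radians(YAW);return [SEAT[0]+(lx*np.cos(a)-ly*np.sin(a))/1e3,SEAT[1]+(lx*np.sin(a)+ly*np.cos(a))/1e3,z]
E
python3 - <<'E'
from h import *
from bench import bot
print(delta(bot.sense(),tgt(3.2,-1.3,.118),-6.2))
E
```

```text
(array([  2.6,  73.2, -10.2]), array([-0.07,  0.3 , -0.07]))
```

Call:
play_rows --motion '[2.5,0,-10,0,0.3,0,25,2.5,20,-10,0,0.3,0,25,2.5,40,-10,0,0.3,0,25,2.5,60,-10,0,0.3,0,25,2.5,72,-10,0,0.3,0,25,2.5,72,-10,0,0.3,0,25,2.5,72,-10,0,0.3,0,25,2.5,72,-10,0,0.3,0,25]'

```text
t: 6.55
eef_pos: [0.5125, -0.2663, 0.1214]
tool_rot: [-1.57, 0.084, -0.087]
ft_force: [-0.9, 0.5, -1.2]
opening: 0.0352
```

```bash
python3 - <<'E'
from h import *
from bench import bot,cams
s=bot.sense();print(s["t"],s["ft_force"],delta(s,tgt(3.2,-1.3,.118),-6.2))
d=cams.get_image("scene");np.savez("pics/scene3.npz",**d)
cv2.imwrite("pics/e.png",cv2.resize(d["image"][145:245,110:230,::-1],(708,590),interpolation=cv2.INTER_CUBIC))
E
```

```text
6.55 [-0.89881444  0.50108919 -1.24550639] (array([-1.2,  3.3,  1.9]), array([ 0.07, -0.07,  0.11]))
```

View pics/e.png

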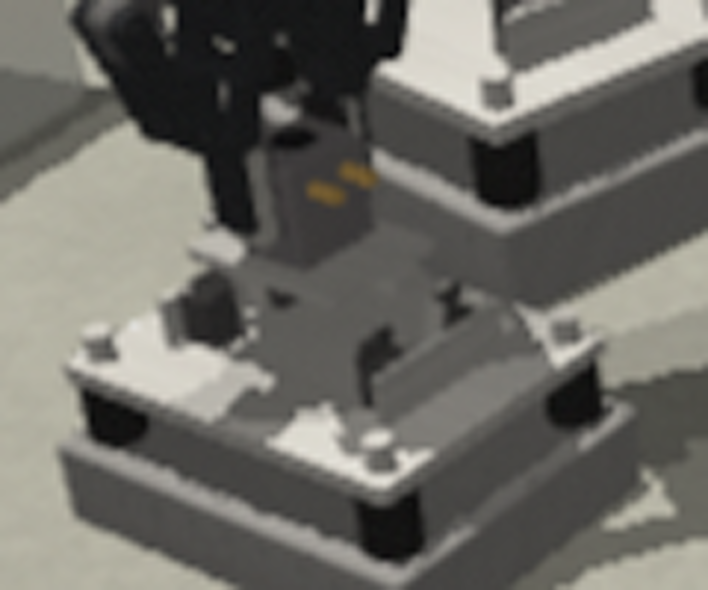

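```bash
cat > meas.py <<'E'
from h import *
def meas(f,tcpz):
    d=dict(np.load(f));L=loc(cloud(d),np.array([*SEAT,tcpz-.0141]),YAW)-[4.9,.9,-2.7];C=d["image"].astype(int);x,y,z=L[...,0],L[...,1],L[...,2]
    B=C[...,0]-C[...,2]
    k=(B>40)&(abs(x)<30)&(abs(y-20)<20)&(z>25)&(z<50);print('nip mean',k.sum(),L[k].mean(0).round(1),'exp [2,~22,37]')
    k=(z>8)&(z<40)&(abs(x)<12)&(abs(y-15)<6)&(B<20);print('yface',k.sum(),np.median(y[k]).round(2),'exp 15, slope',np.polyfit(x[k],y[k],1)[0].round(4))
    k=(z>8)&(z<42)&(y>11.5)&(y<14.5)&(abs(x-18)<6);print('strip',k.sum(),np.percentile(x[k],[25,50,75]).round(1),'exp 18')
    for lo,hi in((17,33),(-33,-12)):
        k=(abs(z-3)<5)&(y>lo)&(y<hi)&(x>8)&(x<35);print('plate+x edge',lo,k.sum(),np.percentile(x[k],[50,90,95,98]).round(1) if k.any() else '','exp 25')
    k=(abs(z-4)<4)&(abs(x)<6)&(y>20)&(y<60);print('ear+y',k.sum(),np.percentile(y[k],[50,90,97]).round(1) if k.any() else '','exp 47')
    k=(abs(z-5)<4)&(x>-24)&(x<-8)&(y>17)&(y<34);print('plate top z',k.sum(),np.median(z[k]))
    k=(abs(z-5)<4)&(abs(x)<24)&(y>17)&(y<34);A=np.c_[x[k],y[k],np.ones(k.sum())];print('plane',np.linalg.lstsq(A,z[k],rcond=None)[0].round(3))
E
python3 - <<'E'
from meas import *
meas("pics/scene3.npz",.1214)
E
```

```text
nip mean 29 [ 1.3 20.2 35.3] exp [2,~22,37]
yface 85 13.04 exp 15, slope 0.0065
strip 48 [13.8 16.2 18.1] exp 18
plate+x edge 17 55 [20.5 27.  27.4 27.4] exp 25
plate+x edge -33 43 [23.8 26.5 26.7 26.7] exp 25
ear+y 42 [35.  45.6 46.5] exp 47
plate top z 34 4.73437199263682
plane [ 0.008 -0.066  6.552]
```

Call:
play_rows --motion '[0,3,2,0,0,0,25,0,7,2,0,0,0,25,0,11,2,0,0,0,25,0,15,2,0,0,0,25,0,15,2,0,0,0,25,0,15,2,0,0,0,25]'

```text
t: 7.1
eef_pos: [0.5115, -0.2636, 0.1044]
tool_rot: [-1.568, 0.087, -0.086]
ft_force: [-0.0, 0.5, -3.0]
opening: 0.0354
```

```bash
python3 - <<'E'
from meas import *
from bench import bot,cams
s=bot.sense();print(s["t"],s["eef_pos"],s["ft_force"],s["ft_torque"],delta(s,tgt(4.2,-1.2,.1021),-6.2))
d=cams.get_image("scene");np.savez("pics/scene4.npz",**d);meas("pics/scene4.npz",s["eef_pos"][2])
cv2.imwrite("pics/f.png",cv2.resize(d["image"][150:230,120:220,::-1],(740,592),interpolation=cv2.INTER_CUBIC))
E
```

```text
7.1 [ 0.51150477 -0.26356919  0.10441057] [-0.00646048  0.53150395 -2.95382578] [-0.01436438  0.05014488 -0.02781542] (array([ 1. ,  2.3, -0.6]), array([-0.03, -0.09, -0.05]))
nip mean 28 [ 0.5 22.5 35.7] exp [2,~22,37]
yface 87 15.8 exp 15, slope -0.0038
strip 18 [17.4 18.  18.5] exp 18
plate+x edge 17 43 [18.8 25.5 25.8 25.9] exp 25
plate+x edge -33 40 [21.8 25.6 25.8 26.4] exp 25
ear+y 44 [35.4 47.4 48.8] exp 47
plate top z 32 5.186531103858811
plane [-2.000e-03 -4.200e-02  6.019e+00]
```

View pics/f.png

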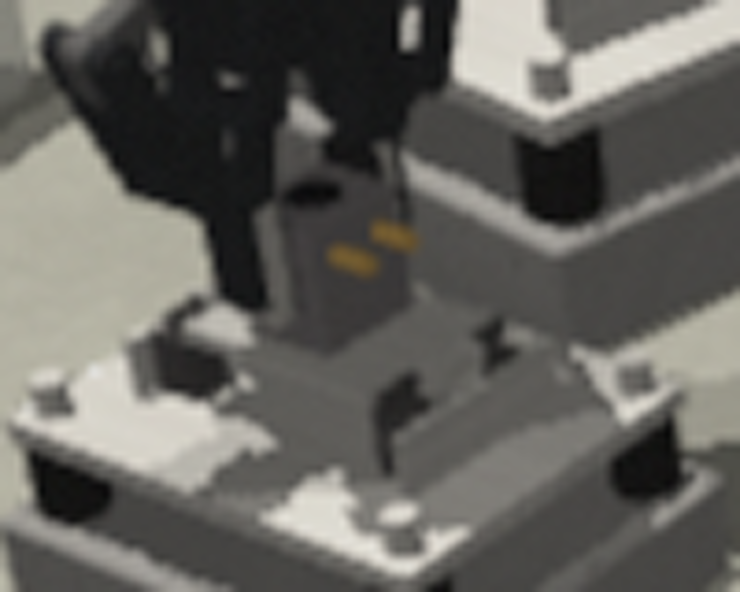

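The plate now sits between the cheeks, x centred within about 0.5 mm and y about +0.8, with no contact force. I'll start pressing in small steps.

Call:
play_rows --motion '[0,2,-0.7,0,0,0,25,0,4,-0.7,0,0,0,25,0,6,-0.7,0,0,0,25,0,8,-0.7,0,0,0,25,0,9,-0.7,0,0,0,25,0,10,-0.7,0,0,0,25,0,11,-0.7,0,0,0,25,0,12,-0.7,0,0,0,25,0,12,-0.7,0,0,0,25]'

```text
t: 7.9
eef_pos: [0.5118, -0.2646, 0.0932]
tool_rot: [-1.569, 0.086, -0.086]
ft_force: [-4.7, 0.3, 4.1]
opening: 0.0349
```

```bash
cat > st.py <<'E'
from h import *
from bench import bot
s=bot.sense();print(s["t"],s["eef_pos"].round(4),s["ft_force"].round(2),s["ft_torque"].round(2),s["opening"].round(4),delta(s,tgt(4.2,-1.2,.0821),-6.2))
E
python3 st.py
```

```text
Traceback (most recent call last):
  File "st.py", line 3, in <module>
    s=bot.sense();print(s["t"],s["eef_pos"].round(4),s["ft_force"].round(2),s["ft_torque"].round(2),s["opening"].round(4),delta(s,tgt(4.2,-1.2,.0821),-6.2))
                                                                                                    ^^^^^^^^^^^^^^^^^^
AttributeError: 'float' object has no attribute 'round'
```

Call:
play_rows --motion '[-0.8,0,0,0,0,0,25,-1.5,0,0,0,0,0,25,-1.5,1,0,0,0,0,25,-1.5,2,0,0,0,0,25,-1.5,3,0,0,0,0,25,-1.5,3,0,0,0,0,25]'

```text
t: 8.4
eef_pos: [0.511, -0.2647, 0.0905]
tool_rot: [-1.57, 0.085, -0.088]
ft_force: [0.5, 0.2, 5.5]
opening: 0.0351
```

```bash
sed -i 's/s\["opening"\].round(4)/s["opening"]/' st.py; python3 st.py
```

```text
8.4 [ 0.511  -0.2647  0.0905] [0.49 0.25 5.51] [ 0.01 -0.01 -0.04] 0.03509816709769867 (array([1.4, 8.4, 0.6]), array([ 0.04, -0.1 ,  0.11]))
```

Call:
play_rows --motion '[0,1,0,0,0,0,25,0,2,0,0,0,0,25,0,3,0,0,0,0,25,0,4,0,0,0,0,25,0,4,0,0,0,0,25]'

```text
t: 8.82
eef_pos: [0.5111, -0.2648, 0.0869]
tool_rot: [-1.57, 0.085, -0.088]
ft_force: [-1.0, 1.4, 6.9]
opening: 0.0351
```

Call:
play_rows --motion '[0,1,0,0,0,0,25,0,2,0,0,0,0,25,0,3,0,0,0,0,25,0,3,0,0,0,0,25]'

```text
t: 9.15
eef_pos: [0.511, -0.2649, 0.0839]
tool_rot: [-1.57, 0.085, -0.088]
ft_force: [-0.9, 0.2, 5.6]
opening: 0.035
```

```bash
python3 st.py
```

```text
9.15 [ 0.511  -0.2649  0.0839] [-0.87  0.17  5.62] [-0.    0.11 -0.03] 0.034951068884823494 (array([1.3, 1.8, 0.8]), array([ 0.07, -0.09,  0.11]))
```

Call:
play_rows --motion '[0,1,0,0,0,0,25,0,2,0,0,0,0,25,0,3,0,0,0,0,25,0,4,0,0,0,0,25,0,5,0,0,0,0,25,0,5,0,0,0,0,25]'

```text
t: 9.65
eef_pos: [0.511, -0.2648, 0.0785]
tool_rot: [-1.57, 0.085, -0.088]
ft_force: [0.1, -0.2, 6.0]
opening: 0.0354
```

Call:
play_rows --motion '[0,1,0,0,0,0,25,0,2,0,0,0,0,25,0,3,0,0,0,0,25,0,3,0,0,0,0,25]'

```text
t: 9.98
eef_pos: [0.511, -0.2649, 0.0756]
tool_rot: [-1.57, 0.085, -0.088]
ft_force: [-0.1, 0.9, 5.7]
opening: 0.0353
```

```bash
python3 st.py
```

```text
9.9833 [ 0.511  -0.2649  0.0756] [-0.11  0.93  5.68] [ 0.02  0.02 -0.02] 0.0352914999728295 (array([ 1.4, -6.5,  0.8]), array([ 0.06, -0.1 ,  0.12]))
```

Call:
play_rows --motion '[0,1,0,0,0,0,25,0,2,0,0,0,0,25,0,3,0,0,0,0,25,0,4,0,0,0,0,25,0,4,0,0,0,0,25]'

```text
t: 10.4
eef_pos: [0.511, -0.2649, 0.0722]
tool_rot: [-1.57, 0.085, -0.088]
ft_force: [-2.3, 1.3, 10.3]
opening: 0.035
```

```bash
python3 st.py
```

```text
10.4 [ 0.511  -0.2649  0.0722] [-2.34  1.33 10.35] [0.28 0.35 0.  ] 0.03504098323669618 (array([ 1.3, -9.9,  0.8]), array([ 0.06, -0.09,  0.1 ]))
```

Call:
play_rows --motion '[0,1,0,0,0,0,25,0,2,0,0,0,0,25,0,3,0,0,0,0,25,0,3.2,0,0,0,0,25,0,3.2,0,0,0,0,25,0,3.2,0,0,0,0,25]'

```text
t: 10.9
eef_pos: [0.5111, -0.2649, 0.0696]
tool_rot: [-1.57, 0.085, -0.087]
ft_force: [-3.2, 1.3, 13.6]
opening: 0.0352
```

```bash
python3 st.py; python3 - <<'E'
from meas import *
from bench import cams
d=cams.get_image("scene");np.savez("pics/scene5.npz",**d)
cv2.imwrite("pics/g.png",cv2.resize(d["image"][150:230,120:220,::-1],(740,592),interpolation=cv2.INTER_CUBIC))
E
```

```text
10.9 [ 0.5111 -0.2649  0.0696] [-3.19  1.29 13.63] [ 0.43  0.56 -0.04] 0.03518999751326912 (array([  1.3, -12.5,   0.8]), array([ 0.05, -0.09,  0.09]))
```

View pics/g.png

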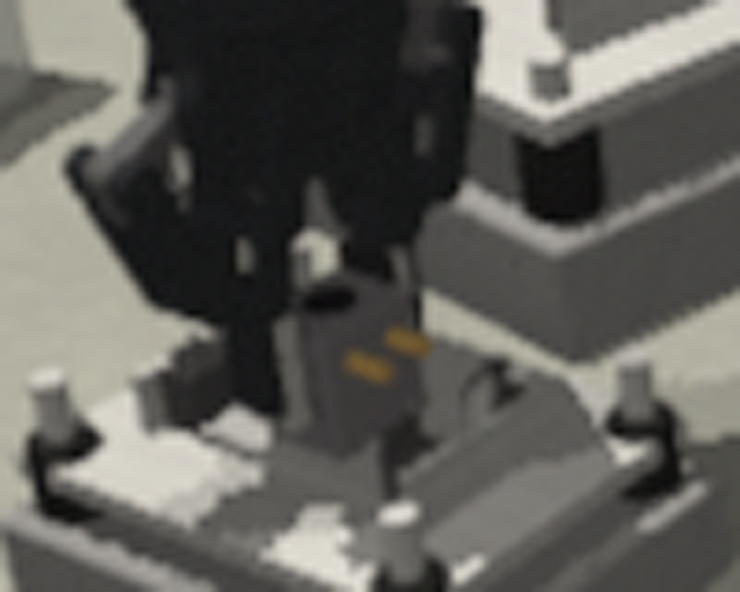

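Call:
play_rows --motion '[0,0.8,0,0,0,0,25,0,0.8,0,0,0,0,25,0,0.8,0,0,0,0,25,0,-1,0,0,0,0,25,0,-3,0,0,0,0,25,0,-5,0,0,0,0,25,0,-7,0,0,0,0,25,0,-9,0,0,0,0,25,0,-10,0,0,0,0,25,0,-10,0,0,0,0,25]'

```text
t: 11.78
eef_pos: [0.511, -0.2648, 0.0782]
tool_rot: [-1.57, 0.085, -0.088]
ft_force: [1.4, -1.9, 2.2]
opening: 0.0352
```

```bash
python3 st.py
```

```text
11.7833 [ 0.511  -0.2648  0.0782] [ 1.39 -1.94  2.18] [-0.19 -0.38 -0.06] 0.03523189082268552 (array([ 1.4, -3.9,  0.7]), array([ 0.06, -0.11,  0.13]))
```

Call:
play_rows --motion '[0,-1,0,0,0,0,25,0,-2,0,0,0,0,25,0,-2,0,0,0,0,25,0,-2,0,0,0,0,40,0,-2,0,0,0,0,50,0,-2,0,0,0,0,55,0,-2,0,0,0,0,55,0,-2,0,0,0,0,55]'

```text
t: 12.45
eef_pos: [0.5097, -0.2638, 0.0792]
tool_rot: [-1.568, 0.087, -0.085]
ft_force: [-0.0, -1.2, -0.6]
opening: 0.0549
```

Call:
play_rows --motion '[0,-15,0,0,0,0,55,0,-35,0,0,0,0,55,0,-65,0,0,0,0,55,0,-100,0,0,0,0,55,0,-130,-20,0,0,0,55,0,-150,-50,0,0,0,55,0,-150,-90,0,0,0,55,0,-150,-130,0,0,0,55,0,-150,-150,0,0,0,55,0,-150,-150,0,0,0,55]'

```text
t: 13.28
eef_pos: [0.4925, -0.4172, 0.2295]
tool_rot: [-1.57, 0.09, -0.089]
ft_force: [-1.1, -0.3, -0.4]
opening: 0.0548
```

```bash
python3 st.py; python3 - <<'E'
from meas import *
from bench import cams
ims=[]
for n in("scene","top"):
    d=cams.get_image(n);np.savez(f"pics/{n}6.npz",**d)
    y,x=(145,110) if n=="scene" else(133,346)
    ims.append(cv2.resize(d["image"][y:y+100,x:x+120,::-1],(396,330),interpolation=cv2.INTER_CUBIC))
cv2.imwrite("pics/i.png",np.hstack(ims))
meas("pics/scene6.npz",.068+.0141)
for n in("top0","top6"):
    d=dict(np.load(f"pics/{n}.npz"));L=loc(cloud(d),np.array([*SEAT,.068]),YAW).reshape(-1,3);C=d["image"].reshape(-1,3).astype(int)
    k=(abs(L[:,0])<56)&(abs(L[:,1])>58)&(abs(L[:,1])<76);print(n,'floor z',np.median(L[k,2]))
    k=(abs(L[:,0])<30)&(abs(L[:,1])<28)&(L[:,2]>36)&(L[:,2]<54)&(C[:,0]-C[:,2]<30)
    if k.sum()>20: print('housing',k.sum(),np.median(L[k,2]),cv2.minAreaRect(L[k,:2].astype(np.float32)))
    Q=cloud(d)[165:210,220:270].reshape(-1,3);q=Q[(Q[:,2]>.038)&(Q[:,2]<.055)];print('worn',len(q),q.mean(0).round(4))
E
```

```text
13.2833 [ 0.4925 -0.4172  0.2295] [-1.14 -0.26 -0.36] [ 0.02  0.03 -0.  ] 0.054798453759598874 (array([  2.5, 147.2, 154.4]), array([ 0.05, -0.33, -0.02]))
nip mean 34 [ 0.2 20.1 34.1] exp [2,~22,37]
yface 81 14.78 exp 15, slope -0.0046
strip 23 [14.6 16.7 18. ] exp 18
plate+x edge 17 45 [24.3 31.5 32.9 33.6] exp 25
plate+x edge -33 69 [24.8 31.4 33.  33.7] exp 25
ear+y 16 [53.3 54.6 54.9] exp 47
plate top z 14 3.256807959520678
plane [-0.    -0.006  3.542]
top0 floor z 0.9377875143298381
worn 236 [0.4977 0.092  0.045 ]
top6 floor z 3.109030701552426
housing 268 44.347312860073934 ((-0.2159557342529297, 5.316978454589844), (42.527565002441406, 36.57063293457031), 88.73481750488281)
worn 235 [0.4976 0.0917 0.0449]
```

View pics/i.png

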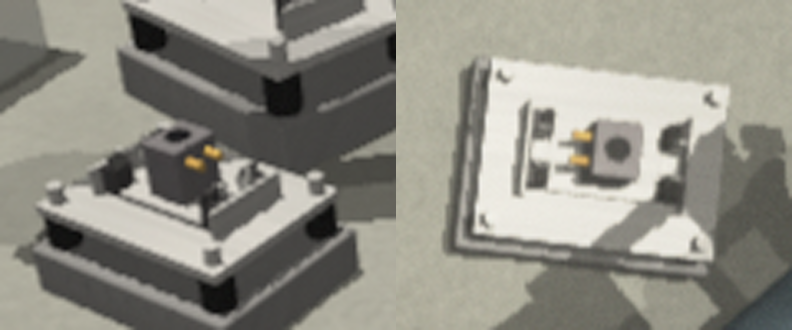

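```bash
python3 - <<'E'
from meas import *
for n in("top0","top6","scene0","scene6"):
    d=dict(np.load(f"pics/{n}.npz"));L=loc(cloud(d),np.array([*SEAT,.068]),YAW)
    if n[0]=='s': L=L-[4.9,.9,-2.7]
    L=L.reshape(-1,3)
    for lab,y0,y1,xm in(('floor+y',58,72,45),('floor-y',-72,-58,45),('mid+y',19,33,22),('mid-y',-33,-19,22),('house',-13,13,16),('ear+y',37,47,5),('ear-y',-47,-37,5)):
        k=(abs(L[:,0])<xm)&(L[:,1]>y0)&(L[:,1]<y1)&(L[:,2]>-8)&(L[:,2]<50)
        q=L[k]; print(n,lab,k.sum(),np.percentile(q[:,2],[25,50,75]).round(1) if k.any() else '',end=' | ')
    for lab,x0,x1 in(('fx+',36,52),('fx-',-52,-36)):
        k=(L[:,0]>x0)&(L[:,0]<x1)&(abs(L[:,1])<60)&(abs(L[:,2])<10);print(lab,k.sum(),np.median(L[k,2]).round(2),end=' ')
    print()
E
```

```text
top0 floor+y 272 [-0.8  0.8  2.6] | top0 floor-y 266 [-0.5  1.   2.5] | top0 mid+y 129 [-0.8  0.7  2.8] | top0 mid-y 134 [-1.   0.8  1.9] | top0 house 174 [-0.8  0.4  1.9] | top0 ear+y 20 [-1.6  0.5  4. ] | top0 ear-y 21 [-1.1  0.8  2.6] | fx+ 409 0.64 fx- 420 0.79 
top6 floor+y 269 [-2.3 -0.9  0.5] | top6 floor-y 259 [-2.2 -0.7  1.1] | top6 mid+y 143 [3.5 5.2 7.2] | top6 mid-y 95 [3.  4.2 5.9] | top6 house 190 [43.3 44.8 46. ] | top6 ear+y 23 [1.4 3.7 4.9] | top6 ear-y 22 [3.8 5.  6.4] | fx+ 407 -0.89 fx- 425 -0.62 
scene0 floor+y 163 [-0.2  0.3  0.9] | scene0 floor-y 37 [-0.2  0.4  1.1] | scene0 mid+y 14 [-0.2  0.5  1.1] | scene0 mid-y 66 [-0.5 -0.2  0.5] | scene0 house 78 [-0.2  0.2  0.7] | scene0 ear+y 5 [16.2 16.4 17.3] | scene0 ear-y 18 [-0.5  0.6  5.6] | fx+ 235 0.21 fx- 139 0.12 
scene6 floor+y 157 [-1.8 -1.4 -0.7] | scene6 floor-y 38 [-2.  -1.6 -0.7] | scene6 mid+y 44 [ 3.4 30.8 33.6] | scene6 mid-y 22 [3.3 3.7 4.1] | scene6 house 107 [43.  43.5 44.2] | scene6 ear+y 0  | scene6 ear-y 7 [3.4 3.8 4.6] | fx+ 228 -1.26 fx- 67 -1.6
```

```bash
python3 -c "
from bench import bot
print(bot.finish_job())"
```

```text
the job is handed in; nothing more can be done
None
```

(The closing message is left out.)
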